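Hold down the recessed reset of a saw's starter box with a push rod

TASK

First lift the loose yellow dust cap off the teal starter box and set it down in the aluminium tray without dropping it. Then draw the red-handled push rod out of the wooden tool block, reach its steel shaft down through the hole the cap was covering and push the recessed reset button fully down with it. Finish while still gripping the rod and holding the button fully down; leave the other tools and all the other things on the bench where they are.

Things in the scene. Friction and masses are not known exactly. Their poses are not given: they have to be found in the camera images.
- starter_box: Teal starter box, 130 (x) x 170 (y) x 95 mm high, fixed to the bench, face up. Origin: centre of its underside, z up. On the face, in the box's frame: black collar with the capped hole at (-20, 32) mm; two fixed flat 22 mm discs, green and black, 6 mm proud, to be ignored, at (-30, -48) and (0, -48); a loose steel nut near (40, -55).
- port (a point): Centre of the hole's mouth, on top of the black collar, 103 mm above the bench; z up. Collar 32 mm outside, 8 mm above the face; hole 18 mm in the collar, 17 mm in the box below, straight down, too narrow for fingers. The red button's top at rest is 40 mm below this point, on the hole's axis.
- reset (a joint): Travel of the recessed red reset button (15 mm diameter, at the bottom of the hole), in m: 0 at rest, 0.008 fully down at its stop, moving straight down. Spring: about 1.8 N to start it, 6 N at the stop; it springs back when let go.
- cap: Yellow plastic dust cap, about 40 g, resting loosely over the collar; lifts straight up. Skirt 44 mm diameter, 12 mm high (hollow below, 6 mm deep, 36 mm inside); on it a round grip knob of 24 mm diameter, 12 to 40 mm above the origin. Origin: centre of its underside, z up; at the start 97 mm above the bench, over the port.
- tray: Shallow empty aluminium tray, 160 x 160 mm, 16 mm high, walls and floor about 4 mm thick, fixed to the bench. Origin: centre of its underside on the bench, z up.
- push_rod: Push rod, about 70 g, upright in a hole of the tool block: steel shaft 8 mm diameter, 70 mm long, flat tip, then a round red handle 20 mm diameter, 60 mm long (70 to 130 mm from the tip), white band near its top. Origin: the tip; z along the rod to the handle. At the start the tip is 5 mm above the bench, the handle's lower end on the block's top. Lift 70 mm straight up to clear.
- tool_block: Wooden tool block, 64 (x) x 180 (y) x 75 mm high, fixed to the bench. Origin: centre of its underside, z up. Three 10.5 mm through holes in a row along its y axis, 56 mm apart, each with an upright tool; grip a tool with the fingers closing along the block's x axis.
- scriber: Other tool in the block: blue round handle of 16 mm diameter and 45 mm length (75 to 120 mm above the bench). Origin at its tip, as for the rod. Leave alone.
- nut_driver: Other tool in the block: black round handle of 28 mm diameter and 55 mm length with a green band (75 to 130 mm above the bench). Origin at its tip. Leave alone.
- big_nut: Loose steel hexagon nut, 30 mm wide, 16 mm high, lying on the face of the starter box. Origin: centre of its underside. Leave alone.
- bearing: Loose steel ring, 52 mm diameter, 16 mm high, lying on the bench near the robot. Origin: centre of its underside. Leave alone.
- bolt: Loose steel bolt standing on its head on the bench near the robot, 57 mm high. Origin: centre of its underside. Leave alone.
Mind the look-alikes: they are no part of the job. Leave any blue look-alike of the starter_box alone.

How it is judged:
By the outcome, as a careful person would: the job done as asked, in the order asked, and still so for the second after the job is handed in, while the arm keeps its last pose, push and grip.
It also fails if it takes over 64 s, if anything falls off the work surface, if the arm or the gripper's body presses on something with over 40 N, if the wrist force passes 120 N, or if a joint passes its speed limit or range.

ROBOT

A 6-joint arm with a two-finger parallel gripper is mounted at the origin on the work surface. World frame = base frame: x ahead of the robot, y to its left, z up, the work surface at z = 0. Lengths are in m, angles in rad, forces in N, time in s.
With the tool pointing down it reaches from about 0.275 to 0.75 m from the base axis. Payload 10.2 kg.
Tool frame: the origin (TCP) lies midway between the tips of the shut fingers; the grasp point (between the pads) lies arm.hold_point_z behind it (arm.hold_point_z is the distance from the TCP to the grasp point, in m); z points along the fingers, y is the line along which they close (so a half turn about z gives the same grasp; the last joint's range is limited). The gripper opens to 88 mm and grips with 3 to 60 N. Pads are 18 mm wide; open, the fingers measure 123 mm over their backs; the gripper's body (75 mm by 187 mm) begins 45 mm behind the grasp point.
Start: joints at [-1.489, 0.313, 1.498, -0, 1.331, -0.223], TCP at [0.158, -0.501, 0.239] pointing down, gripper open.
Joint ranges: [-2.94, 2.94], [-0.97, 2.17], [0.19, 2.56], [-1.23, 4.37], [0.02, 3.11], [-2.88, 2.88]. Speed limits (rad/s): [2.39, 2.39, 3.01, 3.14, 3.14, 3.14].

INTERFACE

Orientations are given as a rotation vector (axis times angle).
In Python, from plant import arm, optics gives the robot as it stands.
- The arm moves only by the tool arm_command, never from a script. Its argument "commands" is a list of rows, each a list of 6 numbers: the shift along the tool's x, y, z in units of 25 mm (1.0 is 25 mm), then the turn, a rotation vector about the tool's x, y, z in units of 5 degrees (1.0 is 5 degrees). In form: [[tx, ty, tz, rx, ry, rz], ...]. A call has 1 to 10 rows; each row shifts and turns the commanded pose from where the row before left it, along the tool's axes as they then stand; what a row does not reach is not made up. A row lasts 1/10 s, in which the tool goes at most 50 mm and 8.59 degrees, less where a joint would pass 70% of its speed; a pose out of reach is approached as far as the arm can. A call is refused whole if a number of a shift passes 1 or a number of a turn 1, either way. A call with a gripper value outside its range is refused whole. "hand" is the closure, from 0 (fully open) to 1 (shut), set as the call begins (left out, the last holds). The fingers move at their own pace and stop on an object; "force" is the grip in N (left out, the last holds). Time passes only in rows, so rows that do not move let the fingers close. It gives the time, the measured TCP pose, the force, the opening and the grip force at its end, in the units of the state.
- arm.sense(): the state, without advancing time (a new reading comes with each control period).
- optics.get_image(name): name is "side" or "top" or "wrist"; returns (picture, depth): 384x512x3 uint8, red, green, blue; 384x512 float32, m along the optical axis (not along the pixel's ray), 0 where there is no reading.
- optics.get_calibration(name): a dict with "fx", "fy", "cx", "cy" (pixels), "D" ([k1, k2, p1, p2, k3] as OpenCV has them; the pictures are not rectified), "eye" and "orientation" of the camera in the world; the wrist camera has in their place "tool_from_camera" (4x4, takes a point from camera to tool coordinates, whose origin is the TCP and whose axes are the flange's). Camera axes: x right, y up, looking along -z (the intrinsics and any distortion apply to the point x, -y, -z); pixel columns grow to the right and rows downward; lengths in m; the calibration is good to about 2 mm. A picture is of the moment at which its call begins: read the wrist's pose just before it. get_calibration takes no time and is no camera call.
- arm.job_done(): hands the job in; it is judged then, once.
The state is a dict: "time": time; "joint_positions": joint angles; "joint_velocities": joint speeds; "joint_torque": joint torques, N m; "tcp_pos": TCP position; "orientation": TCP orientation; "force": force on the tool from outside, world axes, zero at the start; "wrist_torque": the same for the moment, N m; "finger_gap": finger opening in m; "grip_force": force on a finger pad.
Only numpy, scipy, OpenCV 4.12 (cv2) and the standard library are available. Lean on these libraries where they do the work, as an engineer would, in place of code of your own. Each camera call takes 0.05 s, during which the arm holds its last target. There are 200 camera calls.

## Working session

There is one attempt and no reset: what is moved stays moved. The work goes in short steps, Python scripts to look and compute and a tool call to move; the robot and the scene stay as the last step left them, time stands still between calls to the robot, and variables do not carry over. Pictures are saved under pics/ and viewed, at most 10 in all, crops included, and the job is handed in when it is done.

Besides the shell and the picture viewer there is one more tool, called after "Request:" as name(argument=value, ...), one argument or row to a line, values as JSON. arm_command: Moves the arm, as the interface text tells. Its arguments: {"type":"object","properties":{"commands":{"type":"array","items":{"type":"array","items":{"type":"number"}}},"hand":{"type":"number"},"force":{"type":"number"}},"required":["commands"]}

```bash
ls; mkdir -p pics; python3 - <<'E'
from plant import arm, optics
import cv2,numpy as np
s=arm.sense();print({k:np.round(v,3) for k,v in s.items()}, arm.hold_point_z)
for n in("side","top"):
    im,d=optics.get_image(n);np.savez(f"pics/{n}0.npz",im=im,d=d)
    cv2.imwrite(f"pics/{n}0.png",im[:,:,::-1]);print(n,optics.get_calibration(n))
print(optics.get_calibration("wrist"))
a=[cv2.imread(f"pics/{n}0.png") for n in("side","top")]
E
```

```text
pics
{'time': np.float64(0.0), 'joint_positions': array([-1.489,  0.313,  1.498, -0.   ,  1.331, -0.223]), 'joint_velocities': array([ 0.001, -0.   , -0.001,  0.   ,  0.   , -0.001]), 'joint_torque': array([ 1.0000e-03, -4.0222e+01, -2.5226e+01,  6.9000e-02,  3.5000e-02,
       -0.0000e+00]), 'tcp_pos': array([ 0.158, -0.501,  0.238]), 'orientation': array([-3.104, -0.477, -0.   ]), 'force': array([ 0.127, -0.388,  0.104]), 'wrist_torque': array([-0.036,  0.023,  0.017]), 'grip_force': np.float64(0.0), 'finger_gap': np.float64(0.088)} 0.0187
side {'fx': 470.87302624877964, 'fy': 470.87302624877964, 'cx': 252.59064476389145, 'cy': 190.80789431424702, 'D': array([0.00218027, 0.        , 0.        , 0.        , 0.        ]), 'eye': array([ 0.28079334, -1.06611612,  0.92576478]), 'orientation': array([ 0.9544866 , -0.08095489, -0.11614297])}
top {'fx': 432.1196071756212, 'fy': 432.1196071756212, 'cx': 251.0782813807396, 'cy': 195.62576339736702, 'D': array([-0.07557982,  0.        ,  0.        ,  0.        ,  0.        ]), 'eye': array([0.30388897, 0.10179154, 1.72755204]), 'orientation': array([ 0.08459086, -0.05513487, -1.54712878])}
{'fx': 305.3219412051525, 'fy': 305.3219412051525, 'cx': 255.52684289605486, 'cy': 192.46621569504754, 'D': array([-0.08134776,  0.        ,  0.        ,  0.        ,  0.        ]), 'tool_from_camera': array([[-4.32540182e-04,  9.54033599e-01,  2.99699356e-01,
         7.82420589e-02],
       [ 9.99999900e-01,  4.45823979e-04,  2.40543854e-05,
         2.34713373e-04],
       [-1.10664467e-04,  2.99699337e-01, -9.54033697e-01,
        -1.45798164e-01],
       [ 0.00000000e+00,  0.00000000e+00,  0.00000000e+00,
         1.00000000e+00]])}
```

View pics/top0.png

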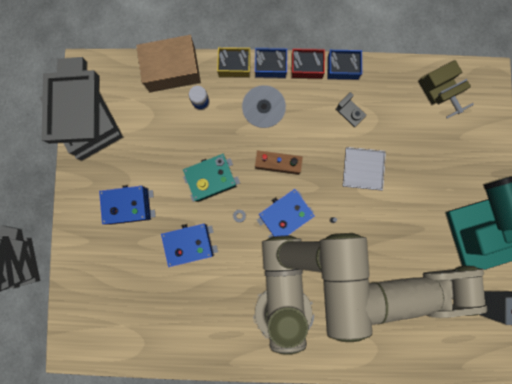

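View pics/side0.png

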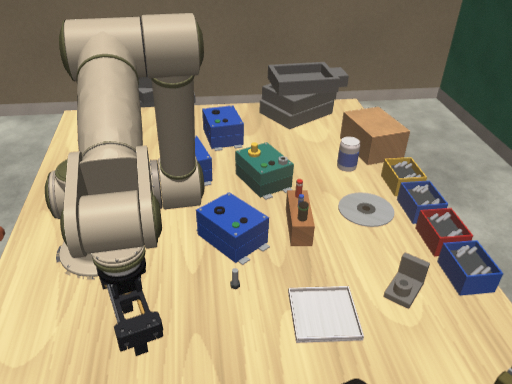

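The top view shows one teal box at (210,177) with the yellow cap at (203,185), and three blue look-alikes with no cap. The tool block is at (279,162), with the red handle at its left end (265,158). The tray is at (364,168).

The side view shows the cap at (254,149), the red handle at (299,186), the blue and black handles nearer at (302,208), and the tray at (325,313).

```bash
cat > h.py <<'E'
import cv2,numpy as np
from plant import arm,optics
from scipy.spatial.transform import Rotation as R
def cam(n,s=None):
    c=optics.get_calibration(n);K=np.array([[c['fx'],0,c['cx']],[0,c['fy'],c['cy']],[0,0,1]])
    if n=='wrist':
        s=s or arm.sense();T=np.eye(4);T[:3,:3]=R.from_rotvec(s['orientation']).as_matrix();T[:3,3]=s['tcp_pos'];T=T@c['tool_from_camera']
        return K,np.array(c['D']),T[:3,:3],T[:3,3]
    return K,np.array(c['D']),R.from_rotvec(c['orientation']).as_matrix(),np.array(c['eye'])
def ray(cm,px):
    K,D,Rm,e=cm;u=cv2.undistortPoints(np.array(px,float).reshape(-1,1,2),K,D).reshape(-1,2)
    return e,(Rm@np.c_[u[:,0],-u[:,1],-np.ones(len(u))].T).T
def plane(cm,px,z):
    e,d=ray(cm,px);return e+d*((z-e[2])/d[:,2])[:,None]
def proj(cm,P):
    K,D,Rm,e=cm;p=(np.array(P,float).reshape(-1,3)-e)@Rm;p=p*[1,-1,-1]
    return cv2.projectPoints(p,np.zeros(3),np.zeros(3),K,D)[0].reshape(-1,2)
def blobs(im,lo,hi,box=None,amin=6):
    h=cv2.cvtColor(im,cv2.COLOR_RGB2HSV);m=cv2.inRange(h,np.array(lo),np.array(hi))
    if box: k=np.zeros_like(m);x0,y0,x1,y1=box;k[y0:y1,x0:x1]=1;m*=k
    n,l,st,c=cv2.connectedComponentsWithStats(m)
    return [(np.round(c[i],1),st[i].tolist(),l==i) for i in range(1,n) if st[i,4]>=amin]
def shot(name,tag):
    s=arm.sense();im,d=optics.get_image(name);cv2.imwrite(f'pics/{tag}.png',im[:,:,::-1]);np.savez(f'pics/{tag}.npz',im=im,d=d);return cam(name,s),im,d
E
python3 - <<'E'
from h import *
t=np.load('pics/top0.npz');s=np.load('pics/side0.npz')
ct=cam('top');cs=cam('side')
for nm,lo,hi,bt,bs,z in [('cap',(22,150,120),(35,255,255),(180,150,240,205),(230,130,300,200),.13),('red',(0,150,80),(6,255,255),(250,145,305,180),(285,170,320,240),.135),('blue',(108,120,40),(125,255,255),(250,145,305,180),(285,170,320,240),.12),('teal',(75,90,40),(95,255,255),(170,140,245,210),(225,130,300,205),.095)]:
    for c,st,_ in blobs(t['im'],lo,hi,bt): print(nm,'top',c,st,plane(ct,c,z).round(3))
    for c,st,_ in blobs(s['im'],lo,hi,bs): print(nm,'side',c,st,plane(cs,c,z).round(3))
for nm,px in [('box',(210,177)),('tray',(364,168))]: print(nm,plane(ct,px,.095 if nm=='box' else .016).round(3))
a=cv2.resize(t['im'][135:215,170:320],(800,427),interpolation=2);cv2.imwrite('pics/crop1.png',a[:,:,::-1])
E
```

```text
cap top [202.1 184.1] [198, 180, 9, 9, 57] [[0.486 0.317 0.13 ]]
cap side [253.7 143.8] [251, 143, 6, 3, 12] [[0.488 0.328 0.13 ]]
cap side [253.4 151.4] [248, 149, 12, 5, 27] [[0.48  0.277 0.13 ]]
red top [264.1 156. ] [262, 154, 5, 5, 20] [[0.596 0.088 0.135]]
red side [299.2 181.2] [297, 179, 6, 5, 22] [[0.592 0.079 0.135]]
red side [298.3 190.9] [296, 186, 6, 12, 45] [[0.579 0.03  0.135]]
blue top [278.8 159.5] [278, 158, 3, 4, 10] [[0.586 0.033 0.12 ]]
blue side [301.2 195.6] [299, 194, 5, 4, 12] [[0.588 0.026 0.12 ]]
teal top [209.  177.5] [184, 155, 51, 46, 1226] [[0.516 0.296 0.095]]
teal side [263.2 158.7] [237, 144, 56, 31, 685] [[0.516 0.285 0.095]]
box [[0.518 0.293 0.095]]
tray [[ 0.577 -0.314  0.016]]
```

View pics/crop1.png

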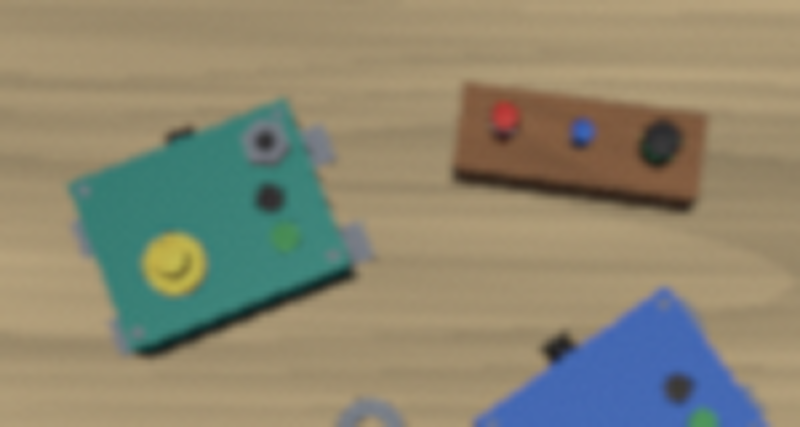

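The crop shows the teal box with the cap at crop (175,263), the nut and the two discs. The red handle is at (505,115), beside the blue one at (582,130) and the larger black one at (660,142). Only the teal box carries a yellow cap, and only one handle is red, so both targets are unambiguous.

I'll first lift and turn the tool to about 84° yaw.

Request:
arm_command(
  commands=[
    [0,0,-0.2,0,0,-1],
    [0,0,-0.2,0,0,-1],
    [0,0,-0.2,0,0,-1],
    [0,0,-0.2,0,0,-1],
    [0,0,-0.2,0,0,-1],
    [0,0,-0.2,0,0,-1],
    [0,0,-0.2,0,0,-1],
    [0,0,-0.2,0,0,-1],
    [0,0,-0.2,0,0,-1],
    [0,0,-0.2,0,0,-1],
  ],
  hand=0,
)

```text
time: 1.1
tcp_pos: [0.1576, -0.5007, 0.2886]
orientation: [-2.609, -1.749, -0.001]
force: [0.8, -0.2, -0.6]
finger_gap: 0.0881
grip_force: 0.0
```

Request:
arm_command(
  commands=[
    [0,0,0,0,0,-1],
    [0,0,0,0,0,-1],
    [0,0,0,0,0,-1],
    [0,0,0,0,0,-0.3],
  ],
)

```text
time: 1.5
tcp_pos: [0.1575, -0.5007, 0.2884]
orientation: [-2.333, -2.103, -0.001]
force: [0.5, -0.3, -0.5]
finger_gap: 0.0883
grip_force: 0.0
```

```bash
cat >> h.py <<'E'
def go(P):
    s=arm.sense();M=R.from_rotvec(s['orientation']).as_matrix();v=M.T@(np.array(P)-s['tcp_pos'])/.025
    print('t',s['time'],'tcp',s['tcp_pos'].round(4),'yaw',np.degrees(np.arctan2(M[1,0],M[0,0])).round(2),'zaxis',M[:,2].round(4),'units',v.round(2))
E
python3 -c "
from h import *
go([.43,.25,.29])"
```

```text
t 1.5 tcp [ 0.1575 -0.5007  0.2884] yaw 84.07 zaxis [-1.e-04  7.e-04 -1.e+00] units [30.99  7.74 -0.04]
```

Request:
arm_command(
  commands=[
    [1,0.33,0,0,0,0],
    [1,0.33,0,0,0,0],
    [1,0.33,0,0,0,0],
    [1,0.33,0,0,0,0],
    [1,0.33,0,0,0,0],
    [1,0.33,0,0,0,0],
    [1,0.33,0,0,0,0],
    [1,0.33,0,0,0,0],
    [1,0.33,0,0,0,0],
    [1,0.33,0,0,0,0],
  ],
)

```text
time: 2.5
tcp_pos: [0.2661, -0.2598, 0.2886]
orientation: [-2.337, -2.099, -0.0]
force: [0.7, 0.0, 0.3]
finger_gap: 0.0881
grip_force: 0.0
```

Request:
arm_command(
  commands=[
    [1,0.33,0,0,0,0],
    [1,0.33,0,0,0,0],
    [1,0.33,0,0,0,0],
    [1,0.33,0,0,0,0],
    [1,0.33,0,0,0,0],
    [1,0.33,0,0,0,0],
    [1,0.33,0,0,0,0],
    [1,0.33,0,0,0,0],
    [1,0.33,0,0,0,0],
    [1,0.33,0,0,0,0],
  ],
)

```text
time: 3.5
tcp_pos: [0.3744, -0.0198, 0.2887]
orientation: [2.337, 2.1, -0.0]
force: [0.2, 0.9, -1.2]
finger_gap: 0.088
grip_force: 0.0
```

Request:
arm_command(
  commands=[
    [1,0.33,0,0,0,0],
    [1,0.33,0,0,0,0],
    [1,0.33,0,0,0,0],
    [1,0.33,0,0,0,0],
    [1,0.33,0,0,0,0],
    [1,0.33,0,0,0,0],
    [1,0.33,0,0,0,0],
    [1,0.33,0,0,0,0],
    [0.5,0.2,0,0,0,0],
    [0,0,0,0,0,0],
  ],
)

```text
time: 4.5
tcp_pos: [0.4673, 0.1836, 0.2883]
orientation: [-2.334, -2.102, 0.001]
force: [0.1, -0.2, -0.7]
finger_gap: 0.0879
grip_force: 0.0
```

```bash
python3 - <<'E'
from h import *
go([.487,.318,.29])
shot('wrist','w1')
E
```

```text
t 4.5 tcp [0.4673 0.1836 0.2883] yaw 84.01 zaxis [-8.e-04 -1.e-04 -1.e+00] units [ 5.43  0.22 -0.07]
```

View pics/w1.png

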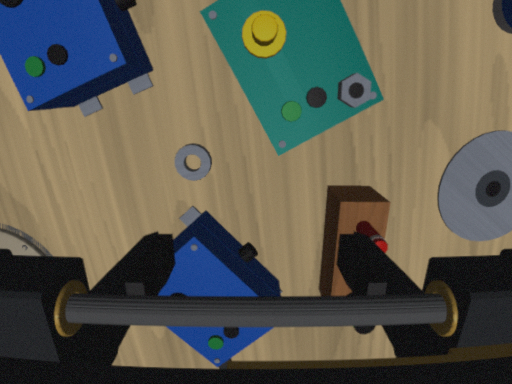

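The wrist view shows the cap skirt at (264,35) and its knob at (265,25). The red rod handle top is at (380,244), partly behind the finger. I'll locate both with the depth image.

```bash
cat >> h.py <<'E'
def cloud(cm,d,m):
    v,u=np.nonzero(m&(d>0));e,r=ray(cm,np.c_[u,v]);return e+r*d[v,u][:,None]
def circ(p):
    (x,y),r=cv2.minEnclosingCircle(p[:,:2].astype(np.float32)*1000);return round(x/1e3,4),round(y/1e3,4),round(r/1e3,4)
E
python3 - <<'E'
from h import *
f=np.load('pics/w1.npz');im,d=f['im'],f['d']
s=arm.sense();cm=cam('wrist',s)
for nm,lo,hi in [('cap',(22,120,80),(35,255,255)),('red',(0,150,60),(6,255,255)),('teal',(75,90,40),(92,255,255)),('wood',(5,80,40),(14,200,160))]:
  for c,st,m in blobs(im,lo,hi,(190,0,400,300),60):
    p=cloud(cm,d,m);z=p[:,2]
    print(nm,c,st,'z',np.percentile(z,[2,50,98]).round(4))
    for a,b in [(.132,.145),(.104,.114),(.09,.1),(.07,.08)]:
        q=p[(z>a)&(z<b)]
        if len(q)>15: print('  ',a,len(q),q.mean(0).round(4),circ(q),'rect',cv2.minAreaRect(q[:,:2].astype(np.float32)*1000))
E
```

```text
cap [263.7  33.4] [242, 11, 44, 47, 1563] z [0.107  0.1096 0.138 ]
   0.132 575 [0.4898 0.3194 0.1367] (0.4901, 0.3198, 0.0121) rect ((489.9824523925781, 319.63470458984375), (22.976835250854492, 22.518245697021484), 85.93186950683594)
   0.104 945 [0.4891 0.3169 0.1089] (0.4898, 0.3196, 0.0217) rect ((489.8229064941406, 319.5743103027344), (42.7283821105957, 42.16460418701172), 56.970794677734375)
red [381.6 244.7] [375, 239, 13, 14, 100] z [0.1329 0.1348 0.3088]
   0.132 91 [0.5984 0.0916 0.1347] (0.597, 0.0904, 0.0084) rect ((598.7080078125, 91.92562866210938), (7.818299293518066, 16.759355545043945), 40.3521842956543)
teal [293.9  64. ] [201, 0, 182, 155, 14321] z [0.0933 0.0949 0.0967]
   0.09 14217 [0.5193 0.2888 0.0949] (0.5208, 0.298, 0.1053) rect ((521.128173828125, 297.92742919921875), (129.562744140625, 169.41561889648438), 22.827247619628906)
wood [349.6 228.3] [319, 186, 71, 111, 3148] z [0.0087 0.0744 0.2881]
   0.07 1860 [0.5881 0.0806 0.075 ] (0.5913, 0.0514, 0.0768) rect ((591.26611328125, 51.5611572265625), (140.99549865722656, 64.80667114257812), 83.41626739501953)
```

Request:
arm_command(
  commands=[
    [0.9,0.06,0,0,0,0],
    [0.9,0.06,0,0,0,0],
    [0.9,0.06,0,0,0,0],
    [0.9,0.06,0,0,0,0],
    [0.95,0.05,0,0,0,0],
    [0.96,0.04,0,0,0,0],
    [0,0,1,0,0,0],
    [0,0,1,0,0,0],
    [0,0,1,0,0,0],
    [0,0,0,0,0,0],
  ],
)

```text
time: 5.55
tcp_pos: [0.4888, 0.3173, 0.211]
orientation: [-2.335, -2.099, 0.009]
force: [0.1, -0.8, 0.6]
finger_gap: 0.088
grip_force: 0.0
```

```bash
python3 - <<'E'
from h import *
go([.490,.3197,.111])
cm,im,d=shot('wrist','w2')
for c,st,m in blobs(im,(22,120,80),(35,255,255),None,60):
    p=cloud(cm,d,m);z=p[:,2];print(c,st)
    for a,b in [(.132,.145),(.104,.114)]:
        q=p[(z>a)&(z<b)]
        if len(q)>15: print('  ',a,len(q),circ(q),q[:,2].mean())
E
```

```text
t 5.55 tcp [0.4888 0.3173 0.211 ] yaw 83.88 zaxis [-0.0055 -0.0025 -1.    ] units [0.11 0.06 4.  ]
[256.6 187.5] [232, 163, 51, 50, 1784]
   0.132 692 (0.4901, 0.3209, 0.0117) 0.1366983373195518
   0.104 1072 (0.4899, 0.321, 0.0219) 0.10885540264718963
```

Request:
arm_command(
  commands=[
    [0.08,0.04,0.5,0,0,0],
    [0,0,0.8,0,0,0],
    [0,0,0.8,0,0,0],
    [0,0,0.8,0,0,0],
    [0,0,0.6,0,0,0],
    [0,0,0.4,0,0,0],
    [0,0,0,0,0,0],
    [0,0,0,0,0,0],
  ],
)

```text
time: 6.4
tcp_pos: [0.4915, 0.3211, 0.1171]
orientation: [2.335, 2.101, 0.002]
force: [0.4, 0.0, 0.4]
finger_gap: 0.0878
grip_force: 0.0
```

```bash
python3 - <<'E'
from h import *
go([.490,.3202,.111])
E
```

```text
t 6.4 tcp [0.4915 0.3211 0.1171] yaw 83.96 zaxis [ 1.3e-03  5.0e-04 -1.0e+00] units [-0.04 -0.06  0.24]
```

Request:
arm_command(
  commands=[
    [-0.04,-0.06,0.15,0,0,0],
    [0,0,0,0,0,0],
    [0,0,0,0,0,0],
  ],
)

```text
time: 6.7
tcp_pos: [0.4895, 0.3201, 0.1128]
orientation: [2.335, 2.101, 0.001]
force: [0.1, 0.7, -0.5]
finger_gap: 0.0882
grip_force: 0.0
```

Request:
arm_command(
  commands=[
    [0,0,0,0,0,0],
    [0,0,0,0,0,0],
    [0,0,0,0,0,0],
    [0,0,0,0,0,0],
    [0,0,0,0,0,0],
    [0,0,0,0,0,0],
    [0,0,0,0,0,0],
    [0,0,0,0,0,0],
  ],
  hand=1,
  force=15,
)

```text
time: 7.5
tcp_pos: [0.4895, 0.3201, 0.1125]
orientation: [-2.335, -2.101, -0.0]
force: [-0.5, -0.3, 0.6]
finger_gap: 0.026
grip_force: 0.0
```

Request:
arm_command(
  commands=[
    [0,0,0,0,0,0],
    [0,0,0,0,0,0],
    [0,0,-0.2,0,0,0],
    [0,0,-0.4,0,0,0],
    [0,0,-0.8,0,0,0],
    [0,0,-0.8,0,0,0],
    [0,0,-0.8,0,0,0],
    [0,0,-0.8,0,0,0],
    [0,0,-0.8,0,0,0],
    [0,0,0,0,0,0],
  ],
)

```text
time: 8.5
tcp_pos: [0.4903, 0.3205, 0.2308]
orientation: [2.334, 2.1, 0.009]
force: [0.1, 0.1, -0.2]
finger_gap: 0.0232
grip_force: 15.0
```

```bash
python3 - <<'E'
from h import *
# tray from top view: bright low-saturation blob
t=np.load('pics/top0.npz');ct=cam('top')
for c,st,m in blobs(t['im'],(0,0,150),(179,60,255),(335,140,395,200),100):
    print(c,st); v,u=np.nonzero(m); q=plane(ct,np.c_[u,v],.012); print(cv2.minAreaRect(q[:,:2].astype(np.float32)*1000))
cs=cam('side');s=np.load('pics/side0.npz')
for c,st,m in blobs(s['im'],(0,0,120),(179,50,255),(280,280,370,345),100):
    print(c,st); v,u=np.nonzero(m); q=plane(cs,np.c_[u,v],.012); print(cv2.minAreaRect(q[:,:2].astype(np.float32)*1000))
print(arm.sense()['finger_gap'],arm.sense()['grip_force'])
go([.577,-.314,.21])
E
```

```text
[363.1 168.7] [344, 149, 39, 40, 1368]
((572.7000732421875, -311.1605224609375), (151.04806518554688, 154.42068481445312), 85.59100341796875)
[324.  314.2] [288, 286, 76, 57, 3480]
((576.89501953125, -318.7321472167969), (171.55874633789062, 161.26380920410156), 85.57487487792969)
0.02324633328807817 14.999972954392433
t 8.5 tcp [0.4903 0.3205 0.2308] yaw 83.97 zaxis [ 0.0054  0.0022 -1.    ] units [-24.88   6.11   0.8 ]
```

Request:
arm_command(
  commands=[
    [-0.5,0.12,0,0,0,0],
    [-0.9,0.22,0,0,0,0],
    [-1,0.25,0,0,0,0],
    [-1,0.25,0,0,0,0],
    [-1,0.25,0,0,0,0],
    [-1,0.25,0,0,0,0],
    [-1,0.25,0,0,0,0],
    [-1,0.25,0,0,0,0],
    [-1,0.25,0,0,0,0],
    [-1,0.25,0,0,0,0],
  ],
)

```text
time: 9.5
tcp_pos: [0.5222, 0.0784, 0.2262]
orientation: [-2.335, -2.1, 0.003]
force: [0.0, 0.1, -0.2]
finger_gap: 0.0237
grip_force: 15.0
```

Request:
arm_command(
  commands=[
    [-1,0.25,0,0,0,0],
    [-1,0.25,0,0,0,0],
    [-1,0.25,0,0,0,0],
    [-1,0.25,0,0,0,0],
    [-1,0.25,0,0,0,0],
    [-1,0.25,0,0,0,0],
    [-1,0.25,0,0,0,0],
    [-1,0.25,0,0,0,0],
    [-1,0.25,0,0,0,0],
    [-1,0.25,0,0,0,0],
  ],
)

```text
time: 10.5
tcp_pos: [0.5579, -0.1765, 0.2261]
orientation: [-2.334, -2.099, 0.001]
force: [0.1, 0.1, -0.1]
finger_gap: 0.0235
grip_force: 15.0
```

Request:
arm_command(
  commands=[
    [-1,0.25,0,0,0,0],
    [-1,0.25,0,0,0,0],
    [-1,0.25,0,0,0,0],
    [-1,0.25,0,0,0,0],
    [-0.9,0.22,0,0,0,0],
    [-0.5,0.1,0,0,0,0],
    [0,0,0,0,0,0],
    [0,0,0,0,0,0],
  ],
)

```text
time: 11.3
tcp_pos: [0.5771, -0.3121, 0.227]
orientation: [-2.334, -2.101, -0.0]
force: [0.8, -0.4, -0.1]
finger_gap: 0.0234
grip_force: 15.0
```

```bash
python3 - <<'E'
from h import *
print(arm.sense()['finger_gap'],arm.sense()['grip_force'])
go([.575,-.314,.0195])
cm,im,d=shot('wrist','w3')
E
```

```text
0.023373537518837518 15.000066217035055
t 11.3 tcp [ 0.5771 -0.3121  0.227 ] yaw 83.97 zaxis [-8.e-04  9.e-04 -1.e+00] units [-0.09 -0.07  8.3 ]
```

View pics/w3.png

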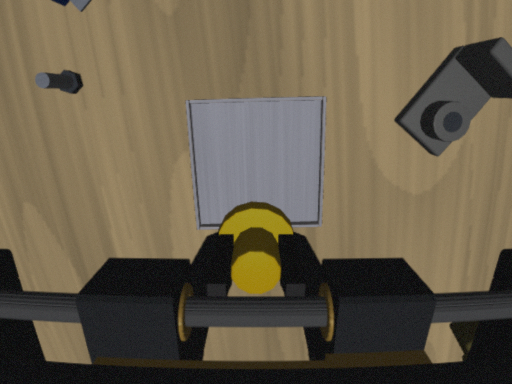

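The cap is held upright between the fingers. The tray corners are at (188,100), (325,97), (322,225) and (198,228). I'll check its centre.

```bash
python3 - <<'E'
from h import *
q=plane(cam('wrist'),[(188,100),(325,97),(322,225),(198,228)],.016);print(q.round(3),q.mean(0))
E
```

```text
[[ 0.51  -0.229  0.016]
 [ 0.664 -0.242  0.016]
 [ 0.654 -0.398  0.016]
 [ 0.496 -0.386  0.016]] [ 0.58091863 -0.31367526  0.016     ]
```

Request:
arm_command(
  commands=[
    [0,0,0.5,0,0,0],
    [0,0,1,0,0,0],
    [0,0,1,0,0,0],
    [0,0,1,0,0,0],
    [0,0,1,0,0,0],
    [0,0,1,0,0,0],
    [0,0,0.6,0,0,0],
    [0,0,0.4,0,0,0],
    [0,0,0,0,0,0],
  ],
)

```text
time: 12.25
tcp_pos: [0.5771, -0.3121, 0.0639]
orientation: [-2.334, -2.101, 0.0]
force: [-0.8, -0.5, -1.4]
finger_gap: 0.0236
grip_force: 15.0
```

Request:
arm_command(
  commands=[
    [0,0,0.6,0,0,0],
    [0,0,0.5,0,0,0],
    [0,0,0.25,0,0,0],
    [0,0,0.15,0,0,0],
    [0,0,0.1,0,0,0],
    [0,0,0.05,0,0,0],
    [0,0,0,0,0,0],
    [0,0,0,0,0,0],
  ],
)

```text
time: 13.05
tcp_pos: [0.5776, -0.3128, 0.0241]
orientation: [2.335, 2.101, 0.0]
force: [-0.9, -0.3, 0.2]
finger_gap: 0.0232
grip_force: 15.0
```

Request:
arm_command(
  commands=[
    [0,0,0.06,0,0,0],
    [0,0,0.05,0,0,0],
    [0,0,0.04,0,0,0],
    [0,0,0.02,0,0,0],
    [0,0,0,0,0,0],
  ],
)

```text
time: 13.55
tcp_pos: [0.5774, -0.3126, 0.0195]
orientation: [-2.335, -2.101, -0.0]
force: [-0.2, -0.0, 0.6]
finger_gap: 0.0233
grip_force: 15.0
```

Request:
arm_command(
  commands=[
    [0,0,0.03,0,0,0],
    [0,0,0.02,0,0,0],
    [0,0,0,0,0,0],
  ],
)

```text
time: 13.85
tcp_pos: [0.5775, -0.3127, 0.0194]
orientation: [2.335, 2.101, -0.0]
force: [-5.0, 3.3, 9.3]
finger_gap: 0.0233
grip_force: 15.0
```

The force shows the cap has reached the tray floor, so I'll release it.

Request:
arm_command(
  commands=[
    [0,0,0,0,0,0],
    [0,0,0,0,0,0],
    [0,0,0,0,0,0],
    [0,0,0,0,0,0],
    [0,0,0,0,0,0],
    [0,0,0,0,0,0],
  ],
  hand=0,
)

```text
time: 14.45
tcp_pos: [0.5774, -0.3127, 0.0181]
orientation: [-2.335, -2.101, 0.0]
force: [-0.4, -0.1, -0.4]
finger_gap: 0.0698
grip_force: 0.0
```

Request:
arm_command(
  commands=[
    [0,0,-0.3,0,0,0],
    [0,0,-0.8,0,0,0],
    [0,0,-1,0,0,0],
    [0,0,-1,0,0,0],
    [0,0,-1,0,0,0],
    [0,0,-1,0,0,0],
    [0,0,-1,0,0,0],
    [0,0,-1,0,0,0],
    [0,0,-1,0,0,0],
    [0,0,-0.5,0,0,0],
  ],
)

```text
time: 15.45
tcp_pos: [0.5777, -0.3129, 0.2362]
orientation: [2.333, 2.099, 0.001]
force: [-0.1, -0.2, -0.4]
finger_gap: 0.0881
grip_force: 0.0
```

```bash
python3 - <<'E'
from h import *
go([.597,.03,.24])
cm,im,d=shot('wrist','w4')
for c,st,m in blobs(im,(20,120,60),(35,255,255),None,100):
    p=cloud(cm,d,m);z=p[:,2];print(c,st,z.max());q=p[(z>.035)&(z<.05)];print(circ(q),q.mean(0))
E
```

```text
t 15.45 tcp [ 0.5777 -0.3129  0.2362] yaw 83.97 zaxis [ 0.0029 -0.0023 -1.    ] units [13.72 -0.67 -0.18]
[254.8 161.8] [238, 145, 35, 35, 928] 0.0460685677012983
(0.5781, -0.3117, 0.0116) [ 0.57807515 -0.31124955  0.04366162]
[ 58.5 316.2] [54, 290, 17, 46, 194] 0.32198135602139566
(0.0, 0.0, 0.0) [nan nan nan]
[452.8 315.3] [442, 291, 16, 45, 202] 0.32242301300911147
(0.0, 0.0, 0.0) [nan nan nan]<stdin>:5: RuntimeWarning: Mean of empty slice.
  ret = um.true_divide(
```

The cap stands upright in the tray, with its top at 44 mm. Next I go to the rod.

Request:
arm_command(
  commands=[
    [1,-0.05,0,0,0,0],
    [1,-0.05,0,0,0,0],
    [1,-0.05,0,0,0,0],
    [1,-0.05,0,0,0,0],
    [1,-0.05,0,0,0,0],
    [1,-0.05,0,0,0,0],
    [1,-0.05,0,0,0,0],
    [1,-0.05,0,0,0,0],
    [1,-0.05,0,0,0,0],
    [1,-0.05,0,0,0,0],
  ],
)

```text
time: 16.5
tcp_pos: [0.5909, -0.0617, 0.2323]
orientation: [-2.334, -2.1, 0.001]
force: [0.3, 0.1, -0.1]
finger_gap: 0.0884
grip_force: 0.0
```

Request:
arm_command(
  commands=[
    [1,-0.05,0,0,0,0],
    [1,-0.05,0,0,0,0],
    [1,-0.05,0,0,0,0],
    [0.7,-0.05,0,0,0,0],
    [0,0,0,0,0,0],
    [0,0,0,0,0,0],
  ],
)

```text
time: 17.1
tcp_pos: [0.5959, 0.0293, 0.2329]
orientation: [-2.335, -2.101, 0.001]
force: [0.7, -0.2, 0.2]
finger_gap: 0.0882
grip_force: 0.0
```

```bash
python3 - <<'E'
from h import *
go([.597,.09,.12])
cm,im,d=shot('wrist','w5')
h=cv2.cvtColor(im,cv2.COLOR_RGB2HSV)
e=cloud(cm,d,np.ones(d.shape,bool)); 
q=e[(e[:,2]>.112)&(e[:,2]<.14)&(abs(e[:,0]-.59)<.04)&(e[:,1]>.0)&(e[:,1]<.13)]
for a,b in [(.06,.13),(.005,.055)]:
    r=q[(q[:,1]>a)&(q[:,1]<b)]; z=r[:,2].max(); t=r[r[:,2]>z-.005];print(len(t),z,circ(t),t.mean(0))
E
```

```text
t 17.1 tcp [0.5959 0.0293 0.2329] yaw 83.97 zaxis [-6.e-04 -3.e-04 -1.e+00] units [ 2.42 -0.21  4.51]
488 0.1364207133523904 (0.5964, 0.0887, 0.01) [0.59645721 0.0889152  0.13437158]
230 0.12150154286654063 (0.5902, 0.033, 0.0078) [0.59026979 0.03353958 0.11936066]
```

View pics/w5.png

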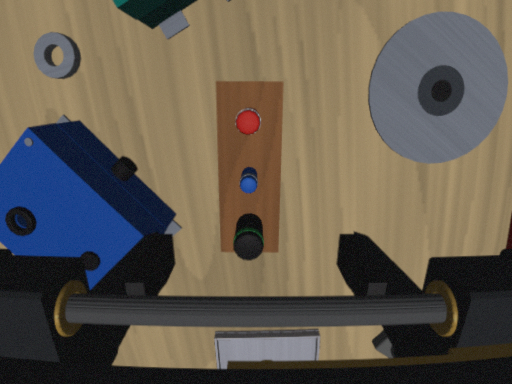

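The red handle top is at (248,121), in line with blue (249,181) and black (249,238), so the fingers close across the row as required.

Request:
arm_command(
  commands=[
    [0.8,-0.08,0,0,0,0],
    [0.8,-0.08,0,0,0,0],
    [0.77,-0.07,0,0,0,0],
    [0,0,0,0,0,0],
    [0,0,0,0,0,0],
  ],
)

```text
time: 17.65
tcp_pos: [0.5966, 0.0882, 0.2331]
orientation: [2.336, 2.101, -0.001]
force: [-0.2, -0.6, -0.2]
finger_gap: 0.0883
grip_force: 0.0
```

```bash
python3 - <<'E'
from h import *
go([.5964,.0887,.098])
E
```

```text
t 17.65 tcp [0.5966 0.0882 0.2331] yaw 83.93 zaxis [-2.e-04 -4.e-04 -1.e+00] units [ 0.02 -0.01  5.4 ]
```

Request:
arm_command(
  commands=[
    [0.02,0,0.6,0,0,0],
    [0,0,0.9,0,0,0],
    [0,0,0.9,0,0,0],
    [0,0,0.9,0,0,0],
    [0,0,0.9,0,0,0],
    [0,0,0.8,0,0,0],
    [0,0,0.4,0,0,0],
    [0,0,0,0,0,0],
    [0,0,0,0,0,0],
  ],
)

```text
time: 18.55
tcp_pos: [0.5971, 0.0892, 0.0991]
orientation: [2.335, 2.1, 0.001]
force: [0.3, -0.1, 0.0]
finger_gap: 0.0877
grip_force: 0.0
```

Request:
arm_command(
  commands=[
    [0,0,0,0,0,0],
    [0,0,0,0,0,0],
    [0,0,0,0,0,0],
    [0,0,0,0,0,0],
    [0,0,0,0,0,0],
    [0,0,0,0,0,0],
    [0,0,0,0,0,0],
    [0,0,0,0,0,0],
    [0,0,0,0,0,0],
    [0,0,0,0,0,0],
  ],
  hand=1,
  force=40,
)

```text
time: 19.55
tcp_pos: [0.5966, 0.0898, 0.0982]
orientation: [-2.335, -2.101, 0.0]
force: [0.1, -0.2, 0.5]
finger_gap: 0.0188
grip_force: 40.0
```

Request:
arm_command(
  commands=[
    [0,0,-0.2,0,0,0],
    [0,0,-0.4,0,0,0],
    [0,0,-0.6,0,0,0],
    [0,0,-0.8,0,0,0],
    [0,0,-0.8,0,0,0],
    [0,0,-0.8,0,0,0],
    [0,0,-0.8,0,0,0],
    [0,0,-0.6,0,0,0],
    [0,0,-0.4,0,0,0],
    [0,0,0,0,0,0],
  ],
)

```text
time: 20.55
tcp_pos: [0.597, 0.0898, 0.2349]
orientation: [2.334, 2.1, 0.003]
force: [-0.2, 0.2, -1.0]
finger_gap: 0.0189
grip_force: 40.0
```

```bash
python3 - <<'E'
from h import *
go([.490,.3197,.25])
s=arm.sense();print(s['force'],s['finger_gap'],s['grip_force'])
cm,im,d=shot('side','s1')
cv2.imwrite('pics/s1c.png',cv2.resize(im[100:260,200:360],(640,640))[:,:,::-1])
E
```

```text
t 20.55 tcp [0.597  0.0898 0.2349] yaw 83.97 zaxis [ 2.7e-03 -1.0e-04 -1.0e+00] units [ 8.7  -5.22 -0.62]
[-0.2238946   0.17244901 -1.03128814] 0.018868496372742686 39.97513772919774
```

View pics/s1c.png

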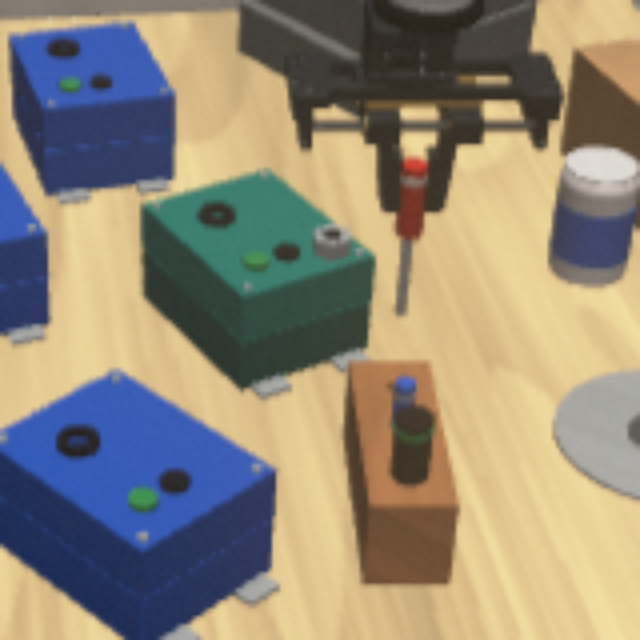

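The rod is drawn out and held at crop (410,230), with its tip at (401,310). The collar on the teal box is uncovered at (216,214), and the other tools are still in place. I'll move over the port.

Request:
arm_command(
  commands=[
    [0.5,-0.3,0,0,0,0],
    [0.9,-0.54,0,0,0,0],
    [0.9,-0.54,0,0,0,0],
    [0.9,-0.54,0,0,0,0],
    [0.9,-0.54,0,0,0,0],
    [0.9,-0.54,0,0,0,0],
    [0.9,-0.54,0,0,0,0],
    [0.9,-0.54,0,0,0,0],
    [0.9,-0.54,0,0,0,0],
    [0.9,-0.54,0,0,0,0],
  ],
)

```text
time: 21.6
tcp_pos: [0.4893, 0.3187, 0.2324]
orientation: [-2.334, -2.101, 0.002]
force: [0.7, 0.3, -0.1]
finger_gap: 0.019
grip_force: 40.0
```

Request:
arm_command(
  commands=[
    [0.1,-0.06,0,0,0,0],
    [0,0,0,0,0,0],
    [0,0,0,0,0,0],
  ],
)

```text
time: 21.9
tcp_pos: [0.4898, 0.3193, 0.2329]
orientation: [2.336, 2.101, -0.001]
force: [0.1, -0.8, -0.7]
finger_gap: 0.0188
grip_force: 40.0
```

```bash
python3 - <<'E'
from h import *
go([.4902,.3197,.20])
s=arm.sense();print(s['joint_positions'].round(2),s['force'])
cm,im,d=shot('wrist','w6')
shot('side','s2')
cv2.imwrite('pics/w6c.png',cv2.resize(im[60:340,120:400],(560,560))[:,:,::-1])
t=s['tcp_pos'];print('expected tip,port px',proj(cm,[t-[0,0,.0945],[.4902,.3197,.103]]).round(1))
E
```

```text
t 21.9 tcp [0.4898 0.3193 0.2329] yaw 83.94 zaxis [-4.e-04 -4.e-04 -1.e+00] units [0.02 0.02 1.32]
[ 0.38  0.45  1.32 -0.    1.38  0.48] [ 0.11821969 -0.76031456 -0.70533973]
expected tip,port px [[254.9 194.9]
 [255.4 182.8]]
```

View pics/w6c.png

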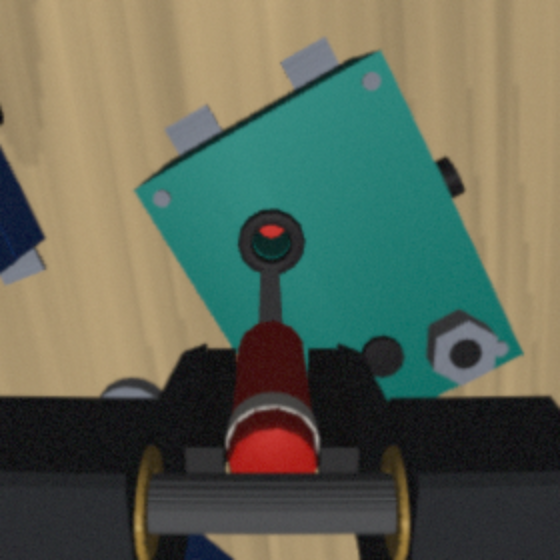

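The crop shows the open collar at crop (272,242) with the red button in it. The shaft tip is just short of it at about (271,268). I'll measure the collar and shaft axis in both views.

```bash
python3 - <<'E'
from h import *
cm=cam('wrist');f=np.load('pics/w6.npz');im,d=f['im'],f['d']
e=cloud(cm,d,np.ones(d.shape,bool))
n=e[np.hypot(e[:,0]-.49,e[:,1]-.3197)<.03]
q=n[(n[:,2]>.1)&(n[:,2]<.107)];print('collar',len(q),circ(q),q[:,2].mean())
for a in np.arange(.135,.215,.01):
    q=n[(n[:,2]>a)&(n[:,2]<=a+.01)]
    if len(q):print('shaft',a.round(3),len(q),q.mean(0).round(4),'xr',np.ptp(q[:,0]).round(4),q[:,2].min().round(4))
cs=cam('side');f=np.load('pics/s2.npz');im,d=f['im'],f['d']
e=cloud(cs,d,np.ones(d.shape,bool));n=e[np.hypot(e[:,0]-.49,e[:,1]-.3197)<.03]
q=n[(n[:,2]>.1)&(n[:,2]<.107)];print('side collar',len(q),circ(q))
for a in np.arange(.125,.22,.01):
    q=n[(n[:,2]>a)&(n[:,2]<=a+.01)]
    if len(q):print('side',a.round(3),len(q),q.mean(0).round(4))
E
```

```text
collar 554 (0.4906, 0.3209, 0.0158) 0.10272132138720862
shaft 0.135 16 [0.4902 0.3207 0.1432] xr 0.0073 0.1413
shaft 0.145 37 [0.4899 0.3207 0.15  ] xr 0.0072 0.1453
shaft 0.155 43 [0.4898 0.3208 0.1599] xr 0.0069 0.1554
shaft 0.165 52 [0.4902 0.3207 0.1703] xr 0.0072 0.1651
shaft 0.175 53 [0.4903 0.3207 0.1802] xr 0.0077 0.1751
shaft 0.185 66 [0.4901 0.3207 0.1899] xr 0.0075 0.1851
shaft 0.195 13 [0.4903 0.3213 0.1968] xr 0.0051 0.1951
shaft 0.205 51 [0.4904 0.3255 0.2136] xr 0.0185 0.21
side collar 32 (0.4938, 0.3221, 0.0233)
side 0.135 4 [0.4856 0.3145 0.1428]
side 0.145 8 [0.4879 0.3141 0.1506]
side 0.155 7 [0.4864 0.3141 0.1602]
side 0.165 9 [0.4867 0.3142 0.1703]
side 0.175 4 [0.4881 0.3138 0.1792]
side 0.185 6 [0.488  0.3139 0.1885]
side 0.195 5 [0.4876 0.3149 0.1981]
side 0.205 10 [0.4867 0.3103 0.2119]
side 0.215 15 [0.4859 0.309  0.2202]
```

Request:
arm_command(
  commands=[
    [0.09,0.02,0,0,0,0],
    [0,0,0.4,0,0,0],
    [0,0,0.4,0,0,0],
    [0,0,0.2,0,0,0],
    [0,0,0,0,0,0],
    [0,0,0,0,0,0],
  ],
)

```text
time: 22.6
tcp_pos: [0.4905, 0.322, 0.2082]
orientation: [-2.335, -2.101, 0.0]
force: [-0.1, -0.8, -1.0]
finger_gap: 0.019
grip_force: 40.0
```

```bash
python3 - <<'E'
from h import *
go([.4905,.3212,.1575])
cm,im,d=shot('wrist','w7')
cv2.imwrite('pics/w7c.png',cv2.resize(im[140:230,205:305],(800,720)[:1]+(600,) if 0 else (660,594),interpolation=2)[:,:,::-1])
e=cloud(cm,d,np.ones(d.shape,bool));n=e[np.hypot(e[:,0]-.49,e[:,1]-.3207)<.03]
q=n[(n[:,2]>.1)&(n[:,2]<.107)];print('collar',len(q),circ(q))
q=n[(n[:,2]>.115)&(n[:,2]<.16)];print('shaft',q.mean(0),q[:,2].min(),np.ptp(q[:,0]),q[:,0].min(),q[:,0].max(),q[:,1].max())
E
```

```text
t 22.6 tcp [0.4905 0.322  0.2082] yaw 83.96 zaxis [-1.e-04  0.e+00 -1.e+00] units [-0.03  0.01  2.03]
collar 599 (0.4902, 0.321, 0.0157)
shaft [0.49058517 0.32367633 0.14000617] 0.11514581663572016 0.00772997851636914 0.48644571729151737 0.4941756958078865 0.32497860699271075
```

View pics/w7c.png

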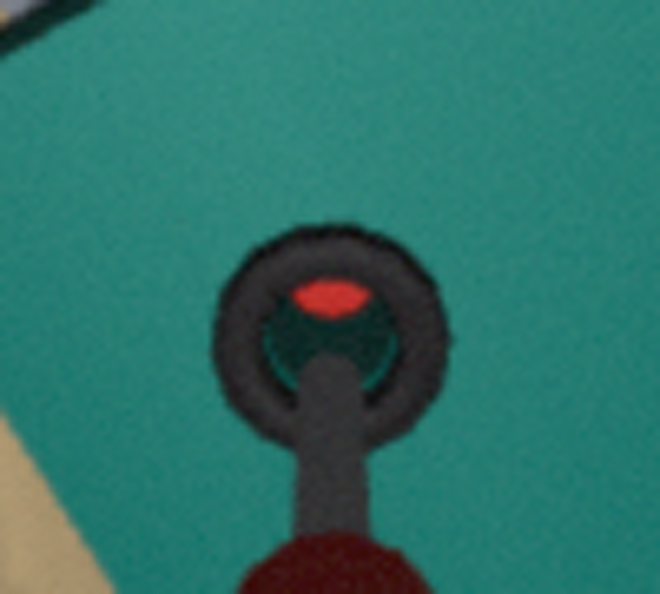

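The shaft, with its tip at crop (330,360), sits centred over the hole at (330,340); the axes agree to about 0.3 mm. I'll descend.

Request:
arm_command(
  commands=[
    [0,0,0.2,0,0,0],
    [0,0,0.3,0,0,0],
    [0,0,0.3,0,0,0],
    [0,0,0.3,0,0,0],
    [0,0,0.3,0,0,0],
    [0,0,0.3,0,0,0],
    [0,0,0.1,0,0,0],
    [0,0,0,0,0,0],
  ],
)

```text
time: 23.45
tcp_pos: [0.4903, 0.3219, 0.1628]
orientation: [-2.335, -2.101, 0.001]
force: [-0.6, 0.3, -0.1]
finger_gap: 0.0191
grip_force: 40.0
```

Request:
arm_command(
  commands=[
    [0,0,0.1,0,0,0],
    [0,0,0.1,0,0,0],
    [0,0,0.1,0,0,0],
    [0,0,0.06,0,0,0],
    [0,0,0,0,0,0],
    [0,0,0,0,0,0],
  ],
)

```text
time: 24.05
tcp_pos: [0.4905, 0.3221, 0.1545]
orientation: [2.335, 2.101, 0.001]
force: [0.6, 0.6, 1.7]
finger_gap: 0.019
grip_force: 40.0
```

Touched the button at about 1.7 N. I'll press on slowly to the stop.

Request:
arm_command(
  commands=[
    [0,0,0.06,0,0,0],
    [0,0,0.06,0,0,0],
    [0,0,0.06,0,0,0],
    [0,0,0.04,0,0,0],
    [0,0,0,0,0,0],
    [0,0,0,0,0,0],
  ],
)

```text
time: 24.65
tcp_pos: [0.4905, 0.322, 0.1489]
orientation: [2.335, 2.101, 0.001]
force: [0.4, -0.5, 4.9]
finger_gap: 0.0191
grip_force: 40.0
```

Request:
arm_command(
  commands=[
    [0,0,0.04,0,0,0],
    [0,0,0.04,0,0,0],
    [0,0,0,0,0,0],
    [0,0,0,0,0,0],
  ],
)

```text
time: 25.05
tcp_pos: [0.4909, 0.3223, 0.1478]
orientation: [2.335, 2.101, 0.003]
force: [-1.4, 0.0, 10.6]
finger_gap: 0.0192
grip_force: 40.0
```

Past 6 N the force rises steeply, so the button is at its stop. I'll add a little margin and check that it holds.

Request:
arm_command(
  commands=[
    [0,0,0.02,0,0,0],
    [0,0,0,0,0,0],
    [0,0,0,0,0,0],
    [0,0,0,0,0,0],
    [0,0,0,0,0,0],
    [0,0,0,0,0,0],
    [0,0,0,0,0,0],
    [0,0,0,0,0,0],
  ],
  force=50,
)

```text
time: 25.85
tcp_pos: [0.491, 0.3223, 0.1478]
orientation: [2.335, 2.101, 0.004]
force: [-1.2, 0.2, 13.8]
finger_gap: 0.0186
grip_force: 50.0
```

Request:
arm_command(
  commands=[
    [0,0,0,0,0,0],
    [0,0,0,0,0,0],
    [0,0,0,0,0,0],
    [0,0,0,0,0,0],
    [0,0,0,0,0,0],
    [0,0,0,0,0,0],
    [0,0,0,0,0,0],
    [0,0,0,0,0,0],
  ],
)

```text
time: 26.65
tcp_pos: [0.491, 0.3223, 0.1478]
orientation: [2.335, 2.101, 0.004]
force: [-0.9, -0.4, 13.5]
finger_gap: 0.0187
grip_force: 50.0
```

The push holds steady at 13.5 N. The tip height works out at about 54 mm, which matches the fully-down 55 mm.

```bash
python3 -c "
from plant import arm
print(arm.job_done())"
```

```text
the job is handed in; nothing more can be done
None
```

The job is handed in at about 27 s: the cap stands upright in the tray, and the rod is still gripped and holding the reset button at its stop with about 13.5 N.

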